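Slide the coaster through the gallery rail

TASK

Push the round bamboo coaster along the trolley top, through the opening between the two inner posts of the brass rail, until it lies wholly on the round dark-green leather pad on the other side. Only push it with the fingers: do not pinch it, lift it or jam it hard against the posts. Leave the tumblers, mixing tin, jug, corkscrew and jigger standing where they are, and finish with the hand clear of everything.

Things in the scene. Friction and masses are not known exactly. Their poses are not given: they have to be found in the camera images.
- coaster: Pale bamboo coaster with a darker ring on top: a plain disc 94 mm across, 16 mm thick, about 80 g, lying loose and flat on the trolley top (z = 0) before the opening, on the rail's -y side, up to 45 mm off the opening's centre line. It stops when no longer pushed. Origin: centre of its underside; z up.
- rail: Fixed low brass rail along its own x, 53 mm high, with an opening in its middle. Origin: centre of the opening, on the trolley top. Own y points through the opening towards the pad. Inner posts, 12 mm thick, at x = -57 and +57 mm leave 102 mm clear; 8 mm bars at heights 12 and 34 mm join each to an outer post at x = -150 and +150 mm. Place and yaw vary.
- pad (a point): Centre of the round dark-green leather pad, 130 mm across, let in flush with the trolley top (no step), 120 mm beyond the middle of the opening along the rail's y axis; fixed to the rail's frame.
- tumbler_near: Cut-crystal tumbler, 80 mm across the rim, 90 mm high, standing loose on the pad's side of the rail, about 150 mm to the -x side of the centre line. Origin: centre of its underside. Not to be moved.
- tumbler_far: The same kind of tumbler, about 150 mm to the +x side of the centre line on the pad's side of the rail. Origin: centre of its underside. Not to be moved.
- tin: Steel mixing tin, 88 mm across the rim, 170 mm high, standing loose on the left. Origin: centre of its underside. Not to be moved.
- jug: Empty stoneware jug, 120 mm across, 150 mm high, handle towards its +y, standing loose on the left. Origin: centre of its underside. Not to be moved.
- corkscrew: Steel wing corkscrew, lying flat, about 200 mm long along its x axis, 96 mm wide over the wings, 26 mm high, on the right. Origin: on the trolley top under its body. Not to be moved.
- jigger: Copper double-cone jigger, 44 mm across, 75 mm high, standing on the right. Origin: centre of its underside. Not to be moved.
Mind the look-alikes: they are no part of the job. There is more than one size of the coaster; the one meant has the size given above.

How it is judged (in metres and radians):
On the way:
1. the coaster, flat on the trolley top, passes through the opening between the inner posts (x of coaster in the frame of rail between -0.012 and 0.012 m and y of coaster in the frame of rail between -0.03 and 0.03 m and height (world z) of coaster below 0.006 m), for 0.05 s.
At the end, for the whole second after the job is handed in: The coaster lies flat and at rest on the leather pad, its centre within 20 mm of the pad's centre, and each of the six bystanders is within 20 mm of where it stood (horizontal distance between coaster and pad below 0.02 m and height (world z) of coaster below 0.004 m and angle between coaster's own z axis and vertical below 0.05 rad and linear speed of coaster below 0.01 m/s and not (distance of tumbler_near from where it was at the start of the episode above 0.02 m) and not (distance of tumbler_far from where it was at the start of the episode above 0.02 m) and not (distance of tin from where it was at the start of the episode above 0.02 m) and not (distance of jug from where it was at the start of the episode above 0.02 m) and not (distance of corkscrew from where it was at the start of the episode above 0.02 m) and not (distance of jigger from where it was at the start of the episode above 0.02 m)); the robot touches nothing.
It fails at once if the coaster is lifted off the trolley top (its underside's centre over 12 mm up) or tipped by more than about 17 degrees (height (world z) of coaster above 0.012 m or angle between coaster's own z axis and vertical above 0.3 rad).
It fails at once if the coaster is jammed against the rail with more than 15 N (contact force between coaster and rail above 15 N).
It fails at once if a bystander is moved by more than 20 mm (distance of any of tumbler_near, tumbler_far, tin, jug, corkscrew, jigger from where it was at the start of the episode above 0.02 m).
It fails at once if a standing bystander is tipped by more than 20 degrees (angle between any of tumbler_near, tumbler_far, tin, jug, jigger's own z axis and vertical above 0.35 rad).
It also fails if it takes over 51 s, if anything falls off the work surface, if the arm or the gripper's body presses on something with over 40 N, if the wrist force passes 120 N, or if a joint passes its speed limit or range.

ROBOT

A 7-joint arm with a two-finger parallel gripper is mounted at the origin on the work surface. World frame = base frame: x ahead of the robot, y to its left, z up, the work surface at z = 0. Lengths are in mm, angles in degrees, forces in N, time in s.
With the tool pointing down it reaches from about 400 to 875 mm from the base axis. Payload 4.4 kg.
Tool frame: the origin (TCP) lies between the finger pads; the fingertips stand 25 mm ahead of it and the grasp point (between the pads) lies 6 mm ahead of it; z points along the fingers, y is the direction in which the jaws open and shut (so a half turn about z gives the same grasp; the last joint's range is limited). The gripper opens to 85 mm and grips with 20 to 120 N. Pads are 22 mm wide; open, the fingers measure 114 mm over their backs; the gripper's body (76 mm by 85 mm) begins 54 mm behind the grasp point. The pads swing forward as they close: fully open they stand 13 mm farther back than shut.
Start: joints at [71.517, 36.005, 2.206, 86.941, -1.547, 57.084, -1.146], TCP at [165.118, -628.692, 256.313] pointing down, gripper open.
Joint ranges: [-175.42, 175.42], [-21.48, 121.26], [-71.46, 75.88], [10.55, 141.38], [-63.04, 243.04], [13.31, 113.54], [-168.57, 168.57]. Speed limits (degrees/s): [147.25, 147.25, 180, 180, 180, 180, 180].

INTERFACE

Orientations are given as [roll, pitch, yaw] about the fixed x, y, z axes, in that order (R = Rz(yaw) Ry(pitch) Rx(roll)).
In Python, from bench import manip gives the robot as it stands. The module is installed in compiled form; this text tells all that it offers.
- The arm moves only by the tool arm_command, never from a script. Its argument "series" is a list of rows, each an object with "xyz": the shift along the tool's x, y, z scaled (see below), a list of three; "rotation": the turn, a rotation vector about the tool's x, y, z scaled (see below), a list of three; "gripper": the closure in counts, from 0 (fully open) to 255 (shut). In form: [{"xyz": [tx, ty, tz], "rotation": [wx, wy, wz], "gripper": gripper}, ...]. A call has 1 to 20 rows; each row shifts and turns the commanded pose from where the row before left it, along the tool's axes as they then stand; what a row does not reach is not made up. The controller multiplies each number of a shift by 0.025 m and each number of a turn by 0.1 rad. A row lasts 1/12 s, in which the tool goes at most 41.7 mm and 7.16 degrees, less where a joint would pass 70% of its speed; a pose out of reach is approached as far as the arm can. A call with a number of a shift or a turn outside -1 to 1 is refused whole. A call with a gripper value outside its range is refused whole. The fingers move at their own pace and stop on an object; the grip force is fixed at half the most. Time passes only in rows, so rows that do not move let the fingers close. It gives the time, the measured TCP pose, the force and the opening at its end, in the units of the state.
- manip.get_state(): the state, without advancing time (a new reading comes with each control period).
- manip.grab_frame(name): name is "scene" or "top" or "wrist"; returns a dict with "img" (384x512x3 uint8, red, green, blue), "K" (3x3 intrinsics, pixels), "k1" (the pictures are not rectified: a ray, as slopes to the right and down, at radius r is drawn at 1 + k1 r^2 times it, then the intrinsics apply), "pose" (4x4, takes a point from camera to world coordinates). Camera axes: x right, y up, looking along -z (the intrinsics and any distortion apply to the point x, -y, -z); pixel columns grow to the right and rows downward; lengths in mm; the calibration is good to about 2 mm. A picture is of the moment at which its call begins. There is no depth.
- manip.finish_job(): hands the job in, once; it reports no verdict.
Trained networks look in the newest picture that a camera, given by its name, has taken for a name from the list of things; names that differ only in an ending like _2 or _b are one class to them, and where a whole thing is asked for, a point or a joint stands for the part that bears it (a point fixed in the world has none). Each returns a list of dicts, best first, with "conf" (0 to 1); they miss things now and then, are a little off and sometimes report something else, mostly with a low value. They report only what shows in the picture. A call takes as long as a camera call. They do not tell look-alikes from the thing itself.
- manip.spot_in(thing, camera): "bbox" ([left, top, width, height] in pixels, round what is visible of it).
- manip.place_of(thing, camera): "point" ([row, column] in pixels: a listed point, or the origin of a listed thing).
The state is a dict: "time_s": time; "qpos": joint angles; "qd": joint speeds; "effort": joint torques, N m; "tcp_pos": TCP position; "tcp_rot": TCP orientation; "wrist_force": force on the tool from outside, world axes, zero at the start; "ft_torque": the same for the moment, N m; "gripper_width": finger opening in mm.
Only numpy, scipy, OpenCV 4.12 (cv2) and the standard library are available. Lean on these libraries where they do the work, as an engineer would, in place of code of your own. Each camera call takes 0.05 s, during which the arm holds its last target.

## Working session

There is one attempt and no reset: what is moved stays moved. The work goes in short steps, Python scripts to look and compute and a tool call to move; the robot and the scene stay as the last step left them, time stands still between calls to the robot, and variables do not carry over. Pictures are saved under pics/ and viewed, and the job is handed in when it is done.

Besides the shell and the picture viewer there is one more tool, called as name(argument=value, ...), one argument or row to a line, values as JSON. arm_command: Moves the arm, as the interface text tells. Shifts and turns lie within -1 to 1; 1 stands for 0.025 m of shift or 0.1 rad of turn. Its arguments: {"type":"object","properties":{"series":{"type":"array"}},"required":["series"]}

```bash
mkdir -p pics; cat > h.py <<'E'
import numpy as np, cv2
from bench import manip
def ray(f,row,col):
    K=np.array(f["K"]);k1=f["k1"]
    d=np.array([(col-K[0,2])/K[0,0],(row-K[1,2])/K[1,1]])
    u=d.copy()
    for _ in range(30): u=d/(1+k1*(u@u))
    P=np.array(f["pose"]);return P[:3,3],P[:3,:3]@np.array([u[0],-u[1],-1])
def toz(f,row,col,z=0):
    o,d=ray(f,row,col);return o+d*(z-o[2])/d[2]
def proj(f,p):
    P=np.array(f["pose"]);c=P[:3,:3].T@(np.array(p,float)-P[:3,3]);u=np.array([c[0]/-c[2],-c[1]/-c[2]])
    u=u*(1+f["k1"]*(u@u));K=np.array(f["K"]);return K[0,0]*u[0]+K[0,2],K[1,1]*u[1]+K[1,2]
E
python3 - <<'E'
from h import *
print(manip.get_state())
for c in("scene","top"):
    f=manip.grab_frame(c);cv2.imwrite(f"pics/{c}0.png",f["img"][:,:,::-1])
    print(c,np.round(f["pose"],2).tolist(),f["k1"],f["K"])
    for t in["coaster","rail","pad","tumbler_near","tumbler_far","tin","jug","corkscrew","jigger"]:
        for p in manip.place_of(t,c)[:4]:
            print(t,np.round(p["point"],1),round(p["conf"],2),np.round(toz(f,*p["point"])[:2],1))
E
```

```text
{'time_s': 0.0, 'qpos': array([71.51728217, 36.05857163,  2.20306431, 86.99350049, -1.54934737,
       57.08171468, -1.1430009 ]), 'qd': array([ 0.09201837, -0.03738101, -0.04759009,  0.00467778,  0.01962561,
       -0.0752533 , -0.11980833]), 'effort': array([-2.47018152e-04, -5.63408697e+01,  1.22584932e+00, -1.93447798e+01,
        1.09063342e-02,  1.06571533e-02,  2.05586093e-05]), 'tcp_pos': array([ 164.97974078, -628.15355813,  255.40700953]), 'tcp_rot': array([-1.79895879e+02, -3.97509789e-04,  1.47139366e+01]), 'wrist_force': array([ 0.67169963, -0.13981681,  0.5593802 ]), 'ft_torque': array([ 0.06273456,  0.02278119, -0.00025711]), 'gripper_width': 85.26564220780531}
scene [[0.65, -0.65, 0.4, 1136.39], [0.76, 0.56, -0.32, -502.15], [-0.01, 0.51, 0.86, 1339.11], [0.0, 0.0, 0.0, 1.0]] 0.0037186245905669268 [[449.31570771   0.         262.87005094]
 [  0.         449.31570771 188.39270327]
 [  0.           0.           1.        ]]
coaster [238.  229.6] 0.85 [ 591.6 -204. ]
coaster [213.6 201.8] 0.7 [ 460.3 -219.9]
coaster [258.8 267.6] 0.66 [ 726.7 -156.7]
rail [211.3 270. ] 0
[... 450 characters left out ...]
0]] 0.06037882937555047 [[496.95280666   0.         260.02172952]
 [  0.         496.95280666 189.29827181]
 [  0.           0.           1.        ]]
coaster [133.1 304.7] 0.94 [ 730. -162.]
coaster [176.5 322.4] 0.62 [ 594.4 -215.8]
coaster [217.7 328.1] 0.56 [ 467.9 -231.8]
rail [240.  409.6] 0.15 [ 402.6 -477.5]
pad [173.9 226. ] 0.81 [599.7  80.1]
tumbler_near [227.5 207. ] 0.67 [435.7 135. ]
tumbler_near [164.4 105.8] 0.51 [625.1 443.7]
tumbler_near [238.8 408.8] 0.33 [ 406.2 -475.2]
tumbler_far [125.  207.8] 0.78 [752.  138.2]
tin [246.1 102.3] 0.65 [379.2 443.1]
jug [164.3 106.2] 0.88 [625.5 442.5]
corkscrew [237.9 409.4] 0.75 [ 409.  -477.1]
jigger [168.8 386. ] 0.47 [ 620.1 -412. ]
```

```bash
python3 - <<'E'
import cv2
a=cv2.imread("pics/top0.png");cv2.imwrite("pics/top0c.png",cv2.resize(a[90:270,170:400],None,fx=3.3,fy=3.3,interpolation=cv2.INTER_CUBIC))
E
```

```text
(no output)
```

View pics/scene0.png

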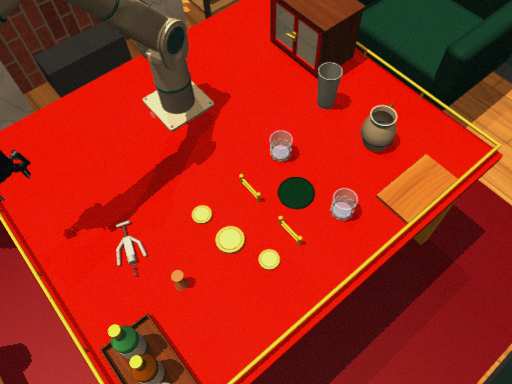

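View pics/top0c.png

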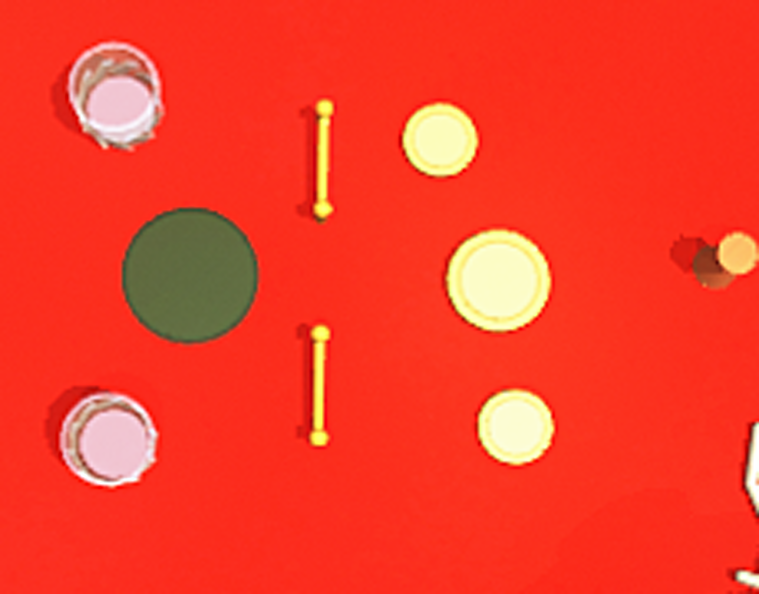

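The scene picture shows three pale discs, at about (202,214), (230,239) and (269,259). In the top picture they are at about (304,132), (321,175) and (326,219). The middle one is clearly larger, so it fits 94 mm. I'll measure it now.

```bash
cat > m.py <<'E'
from h import *
def discs(f,name):
    hsv=cv2.cvtColor(f["img"],cv2.COLOR_RGB2HSV);im=f["img"].astype(int)
    out={}
    for nm,m,z in(("pale",(im[:,:,1]>130)&(im[:,:,0]>150),16),("green",(im[:,:,1]>=im[:,:,0]-15)&(im[:,:,0]<130)&(im[:,:,1]>15),0)):
        m=m.astype(np.uint8)
        cs,_=cv2.findContours(m,cv2.RETR_EXTERNAL,cv2.CHAIN_APPROX_NONE)
        for c in cs:
            if cv2.contourArea(c)<150: continue
            c=c[:,0,:]
            w=np.array([toz(f,v,u,z)[:2] for u,v in c])
            (x,y),r=cv2.minEnclosingCircle(w.astype(np.float32))
            if not(300<x<900 and -350<y<250) : continue
            A=np.c_[2*w,np.ones(len(w))];s=np.linalg.lstsq(A,(w**2).sum(1),rcond=None)[0]
            R=np.sqrt(s[2]+s[0]**2+s[1]**2)
            res=np.std(np.hypot(*(w-s[:2]).T)-R)
            print(name,nm,"px",c.mean(0).round(1),"c",s[:2].round(1),"R",R.round(1),"res",res.round(1))
E
python3 - <<'E'
from m import *
for c in("top","scene"):
    f=manip.grab_frame(c);discs(f,c)
    # posts: bright yellow blobs
    s=f["img"][90:270,170:400] if c=="top" else f["img"][150:280,180:370]
    cv2.imwrite(f"pics/{c}1c.png",cv2.resize(s,None,fx=3.3 if c=="top" else 4,fy=3.3 if c=="top" else 4,interpolation=cv2.INTER_CUBIC)[:,:,::-1])
f=manip.grab_frame("top")
s=f["img"][110:240,250:285];cv2.imwrite("pics/rail.png",cv2.resize(s,None,fx=4.5,fy=4.5,interpolation=cv2.INTER_CUBIC)[:,:,::-1])
# from crop coords /3.3
for u,v in((325,107),(323,209),(320,333),(319,437)):
    print(toz(f,90+v/3.3-.35,170+u/3.3-.35,53)[:2].round(1))
E
```

```text
top pale px [202.6 223.1] c [448.7 147.3] R 41.4 res 1.2
top pale px [325.7 218.9] c [ 463.5 -222.2] R 33.0 res 0.8
top pale px [320.8 174.5] c [ 598.2 -208.3] R 46.0 res 0.9
top pale px [303.1 132.1] c [ 729.9 -154.8] R 33.3 res 0.9
top pale px [205.2 119.1] c [769.5 147.4] R 44.7 res 3.6
top pale px [207.7  72.8] c [169.3  28.6] R 904.5 res 87.2
top green px [227.1 172.9] c [603.2  76.7] R 61.1 res 0.9
scene pale px [268.8 258.8] c [ 733.6 -157.7] R 32.3 res 1.0
scene pale px [229.5 238.9] c [ 599.9 -209.3] R 45.4 res 1.0
scene pale px [201.4 213.9] c [ 467.8 -224.5] R 31.9 res 1.0
scene pale px [340.9 209.1] c [757.1 139.5] R 30.0 res 2.2
scene pale px [277.7 150.2] c [442.4 139.7] R 31.2 res 4.7
scene pale px [398.6 203.1] c [515.9 194.1] R 575.7 res 105.8
scene green px [295.9 192.5] c [604.   76.1] R 60.8 res 1.1
[749.7 -46.2]
[655.6 -44.7]
[543.  -42.4]
[450.2 -41.9]
```

View pics/scene1c.png

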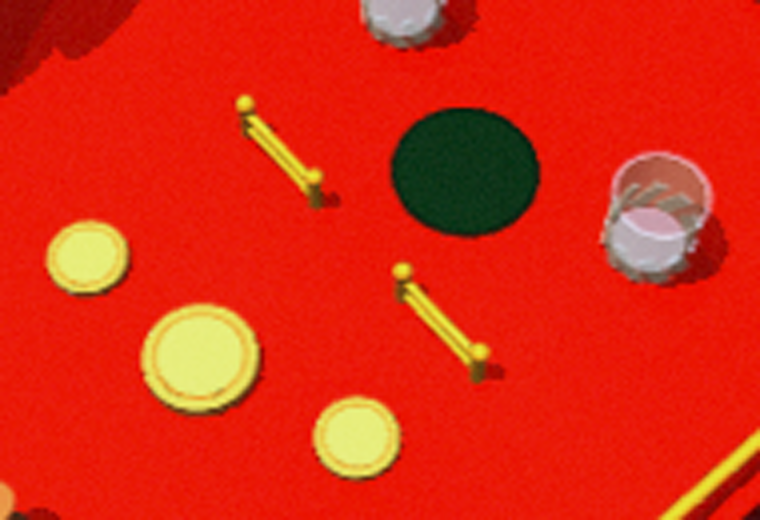

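View pics/rail.png

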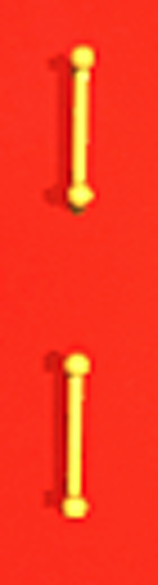

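The middle disc is (321,175) in the top picture and (230,239) in the scene picture. It measures R≈46 mm, against about 33 mm for the other two, so it is the 94 mm coaster, and the enlarged crops confirm this. It sits at about (599,-209). The opening is centred near (600,-43.5) with a yaw of -0.8°, and the pad is at about (603,76).

Next I turn the hand so the jaws lie along the rail's x and close them partway, so the two fingertips make a straddling pusher.

arm_command(
  series=[
    {"xyz": [0, 0, 0], "rotation": [0, 0, -1], "gripper": 135},
    {"xyz": [0, 0, 0], "rotation": [0, 0, -1], "gripper": 135},
    {"xyz": [0, 0, 0], "rotation": [0, 0, -1], "gripper": 135},
    {"xyz": [0, 0, 0], "rotation": [0, 0, -1], "gripper": 135},
    {"xyz": [0, 0, 0], "rotation": [0, 0, -1], "gripper": 135},
    {"xyz": [0, 0, 0], "rotation": [0, 0, -1], "gripper": 135},
    {"xyz": [0, 0, 0], "rotation": [0, 0, -1], "gripper": 135},
    {"xyz": [0, 0, 0], "rotation": [0, 0, -1], "gripper": 135},
    {"xyz": [0, 0, 0], "rotation": [0, 0, -1], "gripper": 135},
    {"xyz": [0, 0, 0], "rotation": [0, 0, -1], "gripper": 135},
    {"xyz": [0, 0, 0], "rotation": [0, 0, -1], "gripper": 135},
    {"xyz": [0, 0, 0], "rotation": [0, 0, -1], "gripper": 135},
    {"xyz": [0, 0, 0], "rotation": [0, 0, -1], "gripper": 135},
    {"xyz": [0, 0, 0], "rotation": [0, 0, 0], "gripper": 135},
    {"xyz": [0, 0, 0], "rotation": [0, 0, 0], "gripper": 135},
  ],
)

```text
time_s: 2.4
tcp_pos: [164.9, -628.7, 256.3]
tcp_rot: [180.0, -0.0, 89.0]
wrist_force: [-0.5, -0.2, -0.2]
gripper_width: 40.2
```

arm_command(
  series=[
    {"xyz": [0.745, 0.95, 0], "rotation": [0, 0, 0], "gripper": 135},
    {"xyz": [0.745, 0.95, 0], "rotation": [0, 0, 0], "gripper": 135},
    {"xyz": [0.745, 0.95, 0], "rotation": [0, 0, 0], "gripper": 135},
    {"xyz": [0.745, 0.95, 0], "rotation": [0, 0, 0], "gripper": 135},
    {"xyz": [0.745, 0.95, 0], "rotation": [0, 0, 0], "gripper": 135},
    {"xyz": [0.745, 0.95, 0], "rotation": [0, 0, 0], "gripper": 135},
    {"xyz": [0.745, 0.95, 0], "rotation": [0, 0, 0], "gripper": 135},
    {"xyz": [0.745, 0.95, 0], "rotation": [0, 0, 0], "gripper": 135},
    {"xyz": [0.745, 0.95, 0], "rotation": [0, 0, 0], "gripper": 135},
    {"xyz": [0.745, 0.95, 0], "rotation": [0, 0, 0], "gripper": 135},
    {"xyz": [0.745, 0.95, 0], "rotation": [0, 0, 0], "gripper": 135},
    {"xyz": [0.745, 0.95, 0], "rotation": [0, 0, 0], "gripper": 135},
    {"xyz": [0.745, 0.95, 0], "rotation": [0, 0, 0], "gripper": 135},
    {"xyz": [0.745, 0.95, 0], "rotation": [0, 0, 0], "gripper": 135},
    {"xyz": [0.745, 0.95, 0], "rotation": [0, 0, 0], "gripper": 135},
    {"xyz": [0.745, 0.95, 0], "rotation": [0, 0, 0], "gripper": 135},
    {"xyz": [0.745, 0.95, 0], "rotation": [0, 0, 0], "gripper": 135},
    {"xyz": [0.745, 0.95, 0], "rotation": [0, 0, 0], "gripper": 135},
    {"xyz": [0, 0, 0], "rotation": [0, 0, 0], "gripper": 135},
  ],
)

```text
time_s: 3.98
tcp_pos: [603.1, -291.9, 256.5]
tcp_rot: [179.7, -0.3, 89.6]
wrist_force: [0.9, 1.1, -0.1]
gripper_width: 40.1
```

```bash
python3 - <<'E'
from m import *
for i in range(2):
    f=manip.grab_frame("wrist");s=manip.get_state();print(s["tcp_pos"].round(1),s["tcp_rot"].round(2),s["time_s"])
cv2.imwrite("pics/w1.png",f["img"][:,:,::-1]);discs(f,"wrist")
E
```

```text
[ 600.4 -294.9  256.2] [ 1.7988e+02 -1.4000e-01  8.9430e+01] 4.0333
[ 598.3 -297.7  256.1] [ 1.800e+02 -2.000e-02  8.927e+01] 4.0833
wrist pale px [120.5  95. ] c [ 464.4 -223. ] R 32.7 res 0.3
wrist pale px [246.3  78. ] c [ 596.5 -208.6] R 46.0 res 0.4
wrist pale px [370.5  25.7] c [ 729.7 -159.5] R 29.6 res 3.1
```

View pics/w1.png

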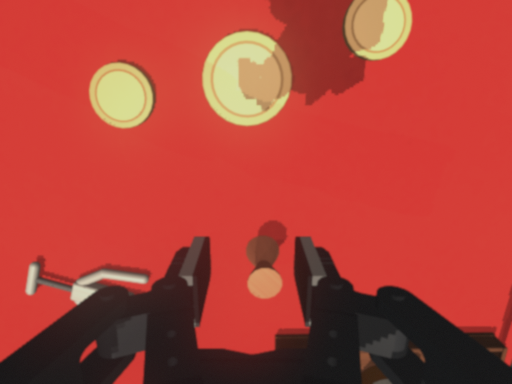

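The wrist picture shows the large coaster at (246,78) and both fingers clear of the jigger at (265,285). I'm lowering behind the coaster.

arm_command(
  series=[
    {"xyz": [0, 0, 1], "rotation": [0, 0, 0], "gripper": 135},
    {"xyz": [0, 0, 1], "rotation": [0, 0, 0], "gripper": 135},
    {"xyz": [0, 0, 1], "rotation": [0, 0, 0], "gripper": 135},
    {"xyz": [0, 0, 1], "rotation": [0, 0, 0], "gripper": 135},
    {"xyz": [0, 0, 1], "rotation": [0, 0, 0], "gripper": 135},
    {"xyz": [0, 0, 1], "rotation": [0, 0, 0], "gripper": 135},
    {"xyz": [0, 0, 1], "rotation": [0, 0, 0], "gripper": 135},
    {"xyz": [0, 0, 0.7], "rotation": [0, 0, 0], "gripper": 135},
    {"xyz": [0, 0, 0.5], "rotation": [0, 0, 0], "gripper": 135},
    {"xyz": [0, 0, 0.3], "rotation": [0, 0, 0], "gripper": 135},
    {"xyz": [0, 0, 0.2], "rotation": [0, 0, 0], "gripper": 135},
    {"xyz": [0, 0, 0.2], "rotation": [0, 0, 0], "gripper": 135},
    {"xyz": [0, 0, 0.2], "rotation": [0, 0, 0], "gripper": 135},
    {"xyz": [0, 0, 0], "rotation": [0, 0, 0], "gripper": 135},
    {"xyz": [0, 0, 0], "rotation": [0, 0, 0], "gripper": 135},
  ],
)

```text
time_s: 5.33
tcp_pos: [597.5, -299.6, 29.3]
tcp_rot: [180.0, 0.0, 89.2]
wrist_force: [-0.3, -0.7, 0.0]
gripper_width: 40.3
```

```bash
python3 - <<'E'
from m import *
f=manip.grab_frame("wrist");s=manip.get_state();print(s["tcp_pos"].round(1),s["tcp_rot"].round(2),s["wrist_force"].round(1),s["time_s"])
cv2.imwrite("pics/w2.png",f["img"][:,:,::-1]);discs(f,"wrist")
f=manip.grab_frame("scene");cv2.imwrite("pics/s2.png",cv2.resize(f["img"][170:290,160:300],None,fx=4,fy=4,interpolation=cv2.INTER_CUBIC)[:,:,::-1])
E
```

```text
[ 597.7 -299.6   29.5] [1.7994e+02 2.0000e-02 8.9190e+01] [ 0.8 -0.4  0.9] 5.3833
wrist pale px [267.6  75.3] c [ 595.7 -214. ] R 37.8 res 7.1
```

View pics/w2.png

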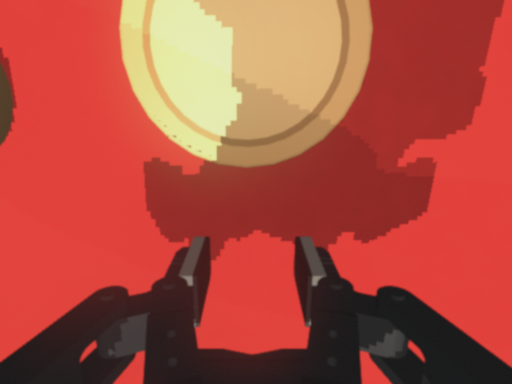

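View pics/s2.png

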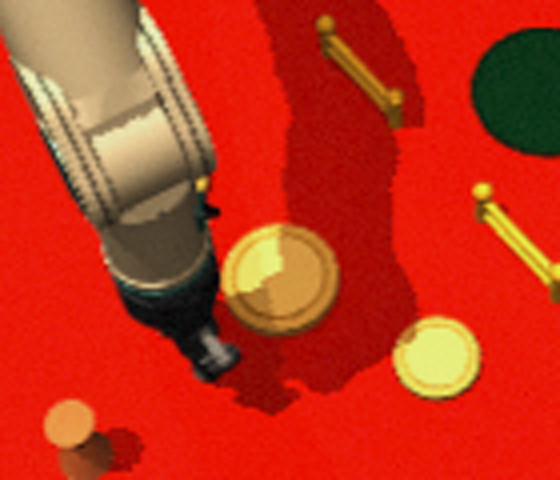

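arm_command(
  series=[
    {"xyz": [0.3, 0, 0.1], "rotation": [0, 0, 0], "gripper": 135},
    {"xyz": [0.4, 0, 0], "rotation": [0, 0, 0], "gripper": 135},
    {"xyz": [0.4, 0, 0], "rotation": [0, 0, 0], "gripper": 135},
    {"xyz": [0.2, 0, 0], "rotation": [0, 0, 0], "gripper": 135},
    {"xyz": [0.2, 0, 0], "rotation": [0, 0, 0], "gripper": 135},
    {"xyz": [0.2, 0, 0], "rotation": [0, 0, 0], "gripper": 135},
    {"xyz": [0.2, 0, 0], "rotation": [0, 0, 0], "gripper": 135},
    {"xyz": [0.3, 0, 0], "rotation": [0, 0, 0], "gripper": 135},
    {"xyz": [0.3, 0, 0], "rotation": [0, 0, 0], "gripper": 135},
    {"xyz": [0.3, 0, 0], "rotation": [0, 0, 0], "gripper": 135},
    {"xyz": [0.3, 0, 0], "rotation": [0, 0, 0], "gripper": 135},
    {"xyz": [0.3, 0, 0], "rotation": [0, 0, 0], "gripper": 135},
    {"xyz": [0.3, 0, 0], "rotation": [0, 0, 0], "gripper": 135},
    {"xyz": [0.3, 0, 0], "rotation": [0, 0, 0], "gripper": 135},
    {"xyz": [0.3, 0, 0], "rotation": [0, 0, 0], "gripper": 135},
    {"xyz": [0.3, 0, 0], "rotation": [0, 0, 0], "gripper": 135},
    {"xyz": [0.3, 0, 0], "rotation": [0, 0, 0], "gripper": 135},
    {"xyz": [0.2, 0, 0], "rotation": [0, 0, 0], "gripper": 135},
    {"xyz": [0.1, 0, 0], "rotation": [0, 0, 0], "gripper": 135},
    {"xyz": [0, 0, 0], "rotation": [0, 0, 0], "gripper": 135},
  ],
)

```text
time_s: 7.1
tcp_pos: [599.2, -168.3, 26.3]
tcp_rot: [180.0, -0.0, 89.3]
wrist_force: [0.4, -0.7, 0.3]
gripper_width: 40.2
```

```bash
python3 - <<'E'
from m import *
f=manip.grab_frame("wrist");s=manip.get_state();print(s["tcp_pos"].round(1),s["tcp_rot"].round(2),s["wrist_force"].round(1),s["time_s"])
cv2.imwrite("pics/w3.png",f["img"][:,:,::-1]);print(np.round(f["pose"],3).tolist())
f=manip.grab_frame("top");discs(f,"top");cv2.imwrite("pics/t3.png",cv2.resize(f["img"][90:250,170:370],None,fx=4,fy=3.7,interpolation=cv2.INTER_CUBIC)[:,:,::-1])
E
```

```text
[ 599.1 -168.9   26.3] [-1.800e+02 -2.000e-02  8.923e+01] [-0.2  0.1 -0.2] 7.15
[[1.0, 0.013, 0.002, 600.18], [-0.013, 0.956, 0.292, -93.458], [0.002, -0.292, 0.956, 143.883], [0.0, 0.0, 0.0, 1.0]]
top pale px [202.6 223.1] c [448.7 147.2] R 41.3 res 1.1
top pale px [347.3 252.1] c [ 339.2 -230.8] R 185.4 res 67.4
top pale px [289.1 173.5] c [ 600.  -110.9] R 43.6 res 3.3
top pale px [326.5 145.7] c [ 677.  -219.5] R 72.1 res 27.8
top pale px [205.2 119.1] c [769.5 147.4] R 44.6 res 3.6
top pale px [209.2  72.8] c [162.8  25.4] R 911.1 res 87.1
top green px [227.  172.9] c [603.4  76.9] R 61.1 res 0.8
```

View pics/w3.png

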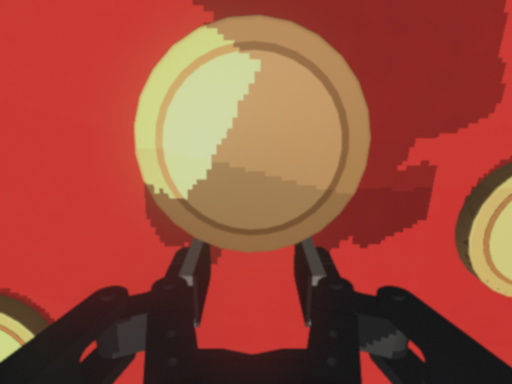

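View pics/t3.png

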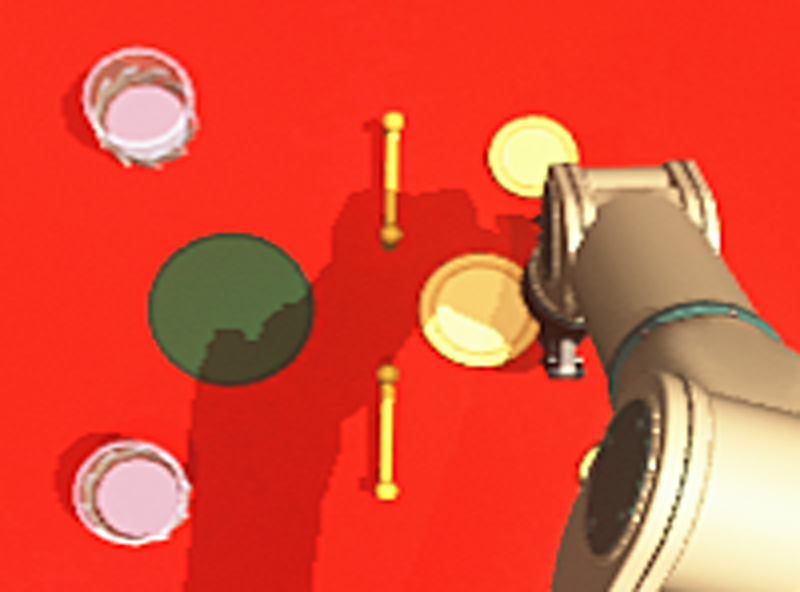

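arm_command(
  series=[
    {"xyz": [0.2, 0, 0], "rotation": [0, 0, 0], "gripper": 135},
    {"xyz": [0.3, 0, 0], "rotation": [0, 0, 0], "gripper": 135},
    {"xyz": [0.3, 0, 0], "rotation": [0, 0, 0], "gripper": 135},
    {"xyz": [0.2, 0, 0], "rotation": [0, 0, 0], "gripper": 135},
    {"xyz": [0.1, 0, 0], "rotation": [0, 0, 0], "gripper": 135},
    {"xyz": [0, 0, 0], "rotation": [0, 0, 0], "gripper": 135},
  ],
)

```text
time_s: 7.7
tcp_pos: [599.6, -140.4, 26.3]
tcp_rot: [180.0, -0.0, 89.3]
wrist_force: [0.3, -0.1, 1.3]
gripper_width: 40.2
```

```bash
python3 - <<'E'
from m import *
f=manip.grab_frame("wrist");s=manip.get_state();print(s["tcp_pos"].round(1),s["tcp_rot"].round(2),s["wrist_force"].round(1),s["time_s"])
cv2.imwrite("pics/w4.png",f["img"][:,:,::-1]);print(toz(f,133,252,16))
f=manip.grab_frame("top");discs(f,"top");cv2.imwrite("pics/t4.png",cv2.resize(f["img"][110:240,210:310],None,fx=5,fy=4.5,interpolation=cv2.INTER_CUBIC)[:,:,::-1])
E
```

```text
[ 599.6 -141.2   26.4] [ 1.800e+02 -2.000e-02  8.926e+01] [-0.5 -0.  -0.5] 7.75
[600.60905342 -81.09281318  16.        ]
top pale px [202.6 223.1] c [448.8 147.3] R 41.2 res 1.2
top pale px [337.9 245.6] c [ 340.7 -205.2] R 182.1 res 60.7
top pale px [279.9 173.5] c [599.8 -82.6] R 43.2 res 3.6
top pale px [318.3 145.5] c [ 680.3 -196. ] R 62.6 res 21.7
top pale px [205.2 119.2] c [769.4 147.5] R 44.6 res 3.5
top pale px [209.4  72.8] c [162.1  25.2] R 911.8 res 87.1
top green px [320.  192.5] c [ 529.1 -254.3] R 81.3 res 10.7
top green px [227.  172.9] c [603.5  76.8] R 61.0 res 0.8
```

View pics/w4.png

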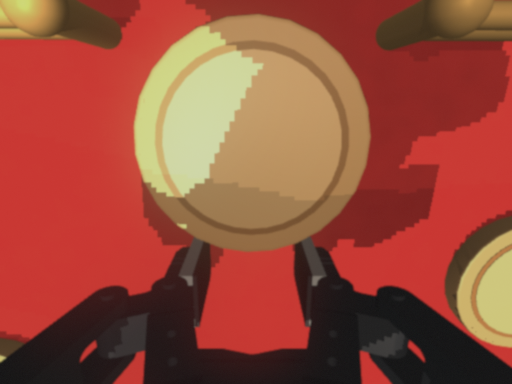

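View pics/t4.png

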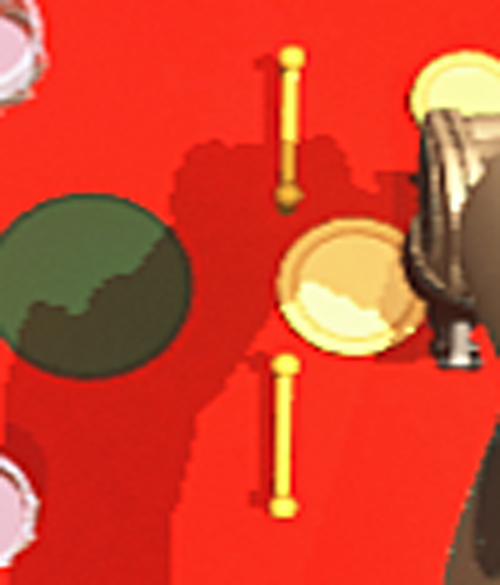

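```bash
python3 - <<'E'
from m import *
f=manip.grab_frame("wrist")
for r,c in((45,122),(45,377)): print(toz(f,r,c).round(1))
for r,c in((133,135),(133,370),(15,252),(250,252)): print(toz(f,r,c,16).round(1))
s=f["img"];cv2.imwrite("pics/w5.png",cv2.resize(s[0:90,60:450],None,fx=2,fy=4,interpolation=cv2.INTER_CUBIC)[:,:,::-1])
E
```

```text
[548.5 -48.4   0. ]
[651.8 -49.8   0. ]
[555.2 -81.9  16. ]
[646.5 -83.2  16. ]
[601.2 -41.4  16. ]
[ 599.9 -132.9   16. ]
```

View pics/w5.png

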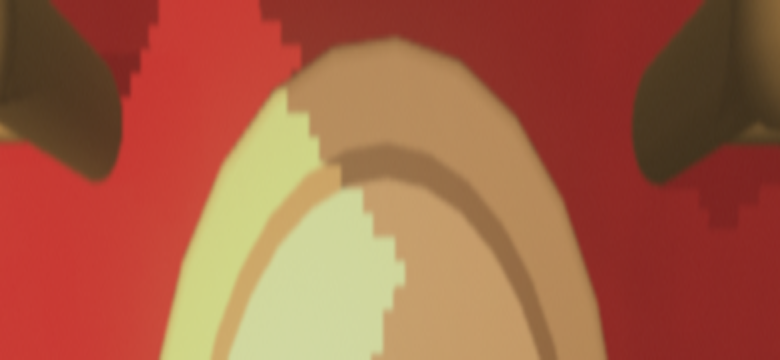

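The wrist picture shows the post bases at columns 122 and 376 and the coaster between columns 135 and 370. The coaster is about 1 mm to the +x side, so I'll trim that while pushing in.

arm_command(
  series=[
    {"xyz": [0.15, -0.012, 0], "rotation": [0, 0, 0], "gripper": 135},
    {"xyz": [0.2, -0.012, 0], "rotation": [0, 0, 0], "gripper": 135},
    {"xyz": [0.2, -0.012, 0], "rotation": [0, 0, 0], "gripper": 135},
    {"xyz": [0.2, -0.012, 0], "rotation": [0, 0, 0], "gripper": 135},
    {"xyz": [0.2, 0, 0], "rotation": [0, 0, 0], "gripper": 135},
    {"xyz": [0.2, 0, 0], "rotation": [0, 0, 0], "gripper": 135},
    {"xyz": [0.15, 0, 0], "rotation": [0, 0, 0], "gripper": 135},
    {"xyz": [0.1, 0, 0], "rotation": [0, 0, 0], "gripper": 135},
    {"xyz": [0, 0, 0], "rotation": [0, 0, 0], "gripper": 135},
  ],
)

```text
time_s: 8.6
tcp_pos: [598.9, -105.8, 26.3]
tcp_rot: [180.0, -0.0, 89.3]
wrist_force: [-0.3, 1.5, 0.6]
gripper_width: 40.6
```

```bash
python3 - <<'E'
from m import *
f=manip.grab_frame("wrist");s=manip.get_state();print(s["tcp_pos"].round(1),s["tcp_rot"].round(2),s["wrist_force"].round(1),s["time_s"])
cv2.imwrite("pics/w6.png",f["img"][:,:,::-1])
E
```

```text
[ 598.8 -106.4   26.3] [ 1.800e+02 -2.000e-02  8.924e+01] [-0.4 -0.3  0. ] 8.65
```

View pics/w6.png

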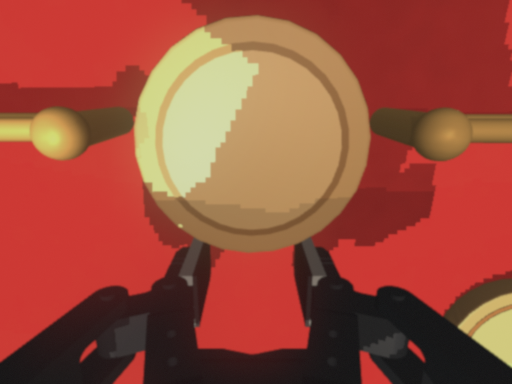

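The coaster is centred between the posts: ball tops at columns 60 and 442, coaster between 135 and 370. Before the fingers follow it through, I'm checking that the finger knuckles clear the posts.

```bash
python3 - <<'E'
from m import *
f=manip.grab_frame("wrist");s=manip.get_state();t=s["tcp_pos"]
for r,c in((295,85),(290,110),(270,165),(340,150),(384,0),(370,20)):
  o,d=ray(f,r,c)
  print((r,c),[ (o+d*(t[1]+k-o[1])/d[1]-t).round(0).tolist() for k in(11,0,-11)])
E
```

```text
(295, 85) [[-55.0, 11.0, 23.0], [-65.0, 0.0, 7.0], [-75.0, -11.0, -9.0]]
(290, 110) [[-48.0, 11.0, 21.0], [-57.0, 0.0, 4.0], [-65.0, -11.0, -12.0]]
(270, 165) [[-33.0, 11.0, 8.0], [-38.0, 0.0, -11.0], [-44.0, -11.0, -29.0]]
(340, 150) [[-27.0, 11.0, 45.0], [-32.0, 0.0, 32.0], [-37.0, -11.0, 20.0]]
(384, 0) [[-58.0, 11.0, 58.0], [-68.0, 0.0, 48.0], [-79.0, -11.0, 38.0]]
(370, 20) [[-56.0, 11.0, 54.0], [-66.0, 0.0, 43.0], [-76.0, -11.0, 32.0]]
```

The coaster already meets the passage condition. However, the knuckles at this opening (about ±50 mm, z≈48) come too close to the posts at ±51 mm. I'll back off, narrow the fingers to about 20 mm and push on from there.

arm_command(
  series=[
    {"xyz": [-0.3, 0, -0.06], "rotation": [0, 0, 0], "gripper": 135},
    {"xyz": [-0.3, 0, 0], "rotation": [0, 0, 0], "gripper": 195},
    {"xyz": [0, 0, 0], "rotation": [0, 0, 0], "gripper": 195},
    {"xyz": [0, 0, 0], "rotation": [0, 0, 0], "gripper": 195},
    {"xyz": [0, 0, 0], "rotation": [0, 0, 0], "gripper": 195},
    {"xyz": [0, 0, 0], "rotation": [0, 0, 0], "gripper": 195},
    {"xyz": [0, 0, 0], "rotation": [0, 0, 0], "gripper": 195},
  ],
)

```text
time_s: 9.28
tcp_pos: [598.6, -121.6, 27.8]
tcp_rot: [180.0, -0.0, 89.2]
wrist_force: [0.4, -0.2, -0.2]
gripper_width: 20.0
```

```bash
python3 - <<'E'
from m import *
f=manip.grab_frame("wrist");s=manip.get_state();t=s["tcp_pos"];print(t.round(1),s["gripper_width"],s["wrist_force"].round(1),s["time_s"])
cv2.imwrite("pics/w7.png",f["img"][:,:,::-1])
E
```

```text
[ 598.6 -121.6   27.8] 20.24366459939047 [-0.2  0.5  1.1] 9.3333
```

View pics/w7.png

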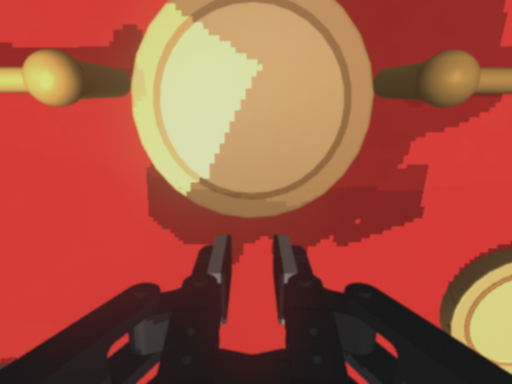

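arm_command(
  series=[
    {"xyz": [0.2, 0, 0], "rotation": [0, 0, 0], "gripper": 195},
    {"xyz": [0.2, 0, 0], "rotation": [0, 0, 0], "gripper": 195},
    {"xyz": [0.1, 0, 0], "rotation": [0, 0, 0], "gripper": 195},
    {"xyz": [0.1, 0, 0], "rotation": [0, 0, 0], "gripper": 195},
    {"xyz": [0.15, 0, 0], "rotation": [0, 0, 0], "gripper": 195},
    {"xyz": [0.2, 0, 0], "rotation": [0, 0, 0], "gripper": 195},
    {"xyz": [0.2, 0, 0], "rotation": [0, 0, 0], "gripper": 195},
    {"xyz": [0.2, 0, 0], "rotation": [0, 0, 0], "gripper": 195},
    {"xyz": [0.2, 0, 0], "rotation": [0, 0, 0], "gripper": 195},
    {"xyz": [0.1, 0, 0], "rotation": [0, 0, 0], "gripper": 195},
    {"xyz": [0, 0, 0], "rotation": [0, 0, 0], "gripper": 195},
  ],
)

```text
time_s: 10.25
tcp_pos: [599.2, -79.3, 27.8]
tcp_rot: [180.0, -0.0, 89.3]
wrist_force: [0.0, -0.5, 0.4]
gripper_width: 20.0
```

```bash
python3 - <<'E'
from m import *
f=manip.grab_frame("wrist");s=manip.get_state();t=s["tcp_pos"];print(t.round(1),s["gripper_width"],s["wrist_force"].round(1),s["time_s"])
cv2.imwrite("pics/w8.png",f["img"][:,:,::-1])
E
```

```text
[599.2 -79.9  27.8] 20.11580729012338 [-0.3  0.3  0.1] 10.3
```

View pics/w8.png

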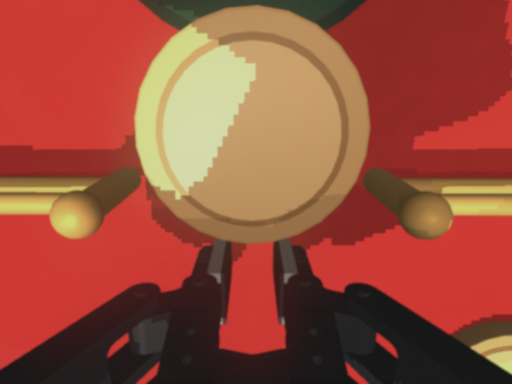

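```bash
python3 - <<'E'
from m import *
f=manip.grab_frame("wrist");s=manip.get_state();t=s["tcp_pos"]
for r,c in((287,130),(300,110),(310,90),(325,65),(340,45),(375,0),(287,158)):
  o,d=ray(f,r,c)
  print((r,c),[ (np.array([0,0,t[2]])+(o+d*(t[1]+k-o[1])/d[1]-t)).round(0)[[0,2]].tolist() for k in(14,8,0,-11)])
for r,c in((215,103),(215,400)):print(toz(f,r,c,48)-t)
E
```

```text
(287, 130) [[-40.0, 51.0], [-44.0, 42.0], [-49.0, 30.0], [-57.0, 13.0]]
(300, 110) [[-44.0, 58.0], [-48.0, 50.0], [-54.0, 39.0], [-62.0, 23.0]]
(310, 90) [[-48.0, 63.0], [-52.0, 55.0], [-59.0, 44.0], [-67.0, 30.0]]
(325, 65) [[-52.0, 70.0], [-57.0, 62.0], [-64.0, 52.0], [-73.0, 39.0]]
(340, 45) [[-54.0, 75.0], [-59.0, 68.0], [-66.0, 59.0], [-76.0, 47.0]]
(375, 0) [[-57.0, 86.0], [-63.0, 80.0], [-71.0, 73.0], [-81.0, 62.0]]
(287, 158) [[-31.0, 52.0], [-34.0, 42.0], [-38.0, 30.0], [-44.0, 13.0]]
[-46.80072158  38.21131579  20.16012908]
[47.9541054  36.84731753 20.16012908]
```

Clearance beside the post balls is only about 4 mm, so I'm narrowing the fingers further and raising the hand slightly.

arm_command(
  series=[
    {"xyz": [-0.3, 0, -0.12], "rotation": [0, 0, 0], "gripper": 195},
    {"xyz": [-0.2, 0, 0], "rotation": [0, 0, 0], "gripper": 226},
    {"xyz": [0, 0, 0], "rotation": [0, 0, 0], "gripper": 226},
    {"xyz": [0, 0, 0], "rotation": [0, 0, 0], "gripper": 226},
    {"xyz": [0, 0, 0], "rotation": [0, 0, 0], "gripper": 226},
    {"xyz": [0.2, 0, 0], "rotation": [0, 0, 0], "gripper": 226},
    {"xyz": [0.1, 0, 0], "rotation": [0, 0, 0], "gripper": 226},
    {"xyz": [0.1, 0, 0], "rotation": [0, 0, 0], "gripper": 226},
    {"xyz": [0.1, 0, 0], "rotation": [0, 0, 0], "gripper": 226},
    {"xyz": [0.1, 0, 0], "rotation": [0, 0, 0], "gripper": 226},
    {"xyz": [0.1, 0, 0], "rotation": [0, 0, 0], "gripper": 226},
    {"xyz": [0, 0, 0], "rotation": [0, 0, 0], "gripper": 226},
  ],
)

```text
time_s: 11.35
tcp_pos: [599.2, -74.9, 30.8]
tcp_rot: [-180.0, -0.0, 89.2]
wrist_force: [-0.2, 0.1, -0.3]
gripper_width: 9.7
```

```bash
python3 - <<'E'
from m import *
f=manip.grab_frame("wrist");s=manip.get_state();t=s["tcp_pos"];print(t.round(1),s["gripper_width"],s["wrist_force"].round(1),s["time_s"])
cv2.imwrite("pics/w9.png",f["img"][:,:,::-1])
E
```

```text
[599.2 -75.2  30.8] 9.776302683087579 [0.3 0.  0. ] 11.4
```

View pics/w9.png

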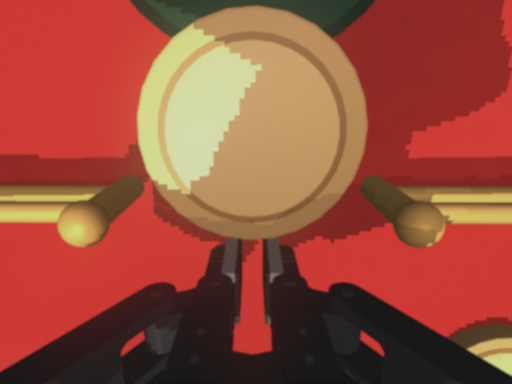

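arm_command(
  series=[
    {"xyz": [0.1, 0, 0], "rotation": [0, 0, 0], "gripper": 226},
    {"xyz": [0.15, 0, 0], "rotation": [0, 0, 0], "gripper": 226},
    {"xyz": [0.15, 0, 0], "rotation": [0, 0, 0], "gripper": 226},
    {"xyz": [0.15, 0, 0], "rotation": [0, 0, 0], "gripper": 226},
    {"xyz": [0.15, 0, 0], "rotation": [0, 0, 0], "gripper": 226},
    {"xyz": [0.15, 0, 0], "rotation": [0, 0, 0], "gripper": 226},
    {"xyz": [0.15, 0, 0], "rotation": [0, 0, 0], "gripper": 226},
    {"xyz": [0.1, 0, 0], "rotation": [0, 0, 0], "gripper": 226},
    {"xyz": [0, 0, 0], "rotation": [0, 0, 0], "gripper": 226},
  ],
)

```text
time_s: 12.15
tcp_pos: [599.7, -47.0, 30.8]
tcp_rot: [180.0, -0.0, 89.3]
wrist_force: [-0.0, 0.4, 0.9]
gripper_width: 9.8
```

```bash
python3 - <<'E'
from m import *
f=manip.grab_frame("wrist");s=manip.get_state();t=s["tcp_pos"];print(t.round(1),s["gripper_width"],s["wrist_force"].round(1),s["time_s"])
cv2.imwrite("pics/w10.png",f["img"][:,:,::-1])
print(toz(f,122,252,16))
E
```

```text
[599.7 -47.5  30.8] 9.490658633531172 [ 0.4 -0.7 -0.1] 12.2
[600.73753101  16.02184722  16.        ]
```

View pics/w10.png

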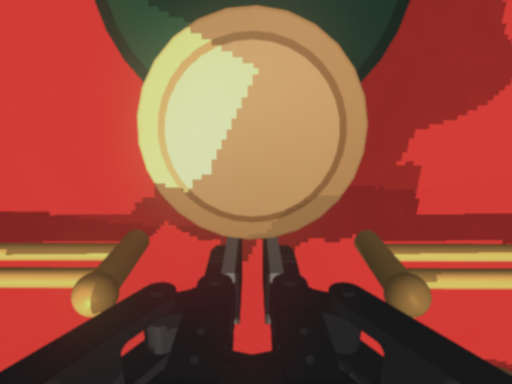

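arm_command(
  series=[
    {"xyz": [0.1, 0, 0], "rotation": [0, 0, 0], "gripper": 226},
    {"xyz": [0.15, 0, 0], "rotation": [0, 0, 0], "gripper": 226},
    {"xyz": [0.15, 0, 0], "rotation": [0, 0, 0], "gripper": 226},
    {"xyz": [0.2, 0, 0], "rotation": [0, 0, 0], "gripper": 226},
    {"xyz": [0.2, 0, 0], "rotation": [0, 0, 0], "gripper": 226},
    {"xyz": [0.2, 0, 0], "rotation": [0, 0, 0], "gripper": 226},
    {"xyz": [0.2, 0, 0], "rotation": [0, 0, 0], "gripper": 226},
    {"xyz": [0.2, 0, 0], "rotation": [0, 0, 0], "gripper": 226},
    {"xyz": [0.2, 0, 0], "rotation": [0, 0, 0], "gripper": 226},
    {"xyz": [0.2, 0, 0], "rotation": [0, 0, 0], "gripper": 226},
    {"xyz": [0.15, 0, 0], "rotation": [0, 0, 0], "gripper": 226},
    {"xyz": [0.1, 0, 0], "rotation": [0, 0, 0], "gripper": 226},
    {"xyz": [0, 0, 0], "rotation": [0, 0, 0], "gripper": 226},
  ],
)

```text
time_s: 13.28
tcp_pos: [600.4, 4.1, 30.8]
tcp_rot: [180.0, -0.0, 89.3]
wrist_force: [-0.0, 1.0, 0.1]
gripper_width: 9.5
```

```bash
python3 - <<'E'
from m import *
f=manip.grab_frame("wrist");s=manip.get_state();t=s["tcp_pos"];print(t.round(1),s["gripper_width"],s["wrist_force"].round(1),s["time_s"])
cv2.imwrite("pics/w11.png",f["img"][:,:,::-1])
print(toz(f,6,252,16),toz(f,240,252,16))
f=manip.grab_frame("top");discs(f,"top");cv2.imwrite("pics/t11.png",cv2.resize(f["img"][90:250,170:370],None,fx=4,fy=3.7,interpolation=cv2.INTER_CUBIC)[:,:,::-1])
E
```

```text
[600.4   3.6  30.9] 9.635815938211412 [ 0.1 -0.1 -0.5] 13.3333
[601.99866859 108.31408665  16.        ] [600.74769637  15.61998756  16.        ]
top pale px [202.6 223.1] c [448.7 147.2] R 41.0 res 1.2
top pale px [325.6 218.9] c [ 463.5 -222.1] R 32.8 res 0.8
top pale px [273.3 250.8] c [346.  -60.4] R 179.9 res 58.7
top pale px [273.5 177.5] c [587.9 -64.4] R 38.4 res 12.2
top pale px [229.5 173.2] c [599.   68.2] R 41.1 res 5.8
top pale px [303. 132.] c [ 729.9 -154.6] R 33.1 res 0.9
top pale px [255.3 142.5] c [689.2  -6.6] R 52.1 res 17.5
top pale px [205.2 119.3] c [769.3 147.5] R 44.5 res 3.5
top pale px [210.   72.8] c [159.   24.5] R 914.5 res 86.8
top green px [238.9 172.2] c [618.5  32.6] R 79.3 res 25.0
```

View pics/w11.png

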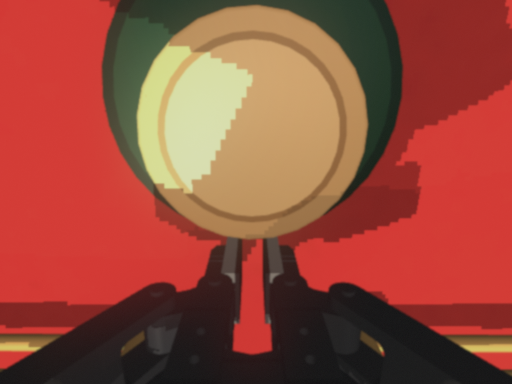

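View pics/t11.png

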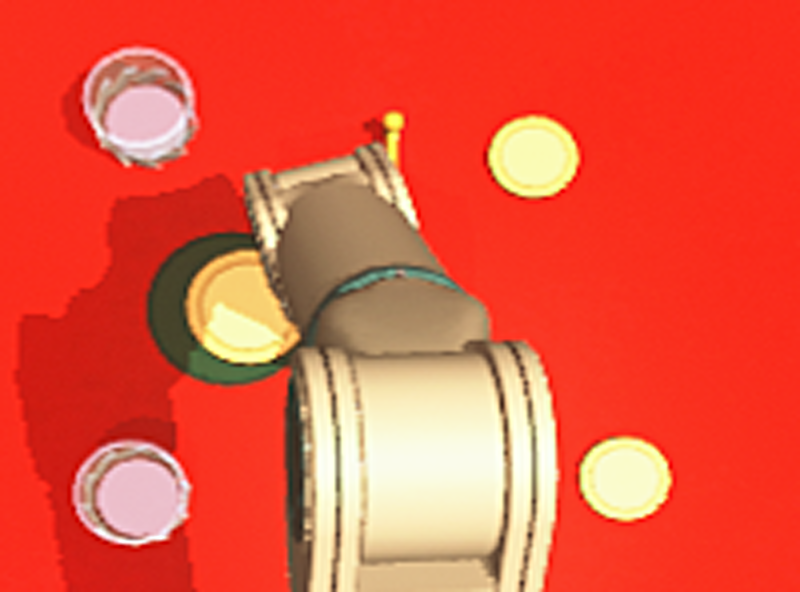

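The coaster centre is at about y=62 and the pad at 76.7, so 15 mm is left.

arm_command(
  series=[
    {"xyz": [0.1, 0, 0], "rotation": [0, 0, 0], "gripper": 226},
    {"xyz": [0.15, 0, 0], "rotation": [0, 0, 0], "gripper": 226},
    {"xyz": [0.15, 0, 0], "rotation": [0, 0, 0], "gripper": 226},
    {"xyz": [0.1, 0, 0], "rotation": [0, 0, 0], "gripper": 226},
    {"xyz": [0.1, 0, 0], "rotation": [0, 0, 0], "gripper": 226},
    {"xyz": [0, 0, 0], "rotation": [0, 0, 0], "gripper": 226},
    {"xyz": [-0.15, 0, 0], "rotation": [0, 0, 0], "gripper": 226},
    {"xyz": [-0.25, 0, 0], "rotation": [0, 0, 0], "gripper": 226},
    {"xyz": [0, 0, -0.5], "rotation": [0, 0, 0], "gripper": 226},
    {"xyz": [0, 0, -1], "rotation": [0, 0, 0], "gripper": 226},
    {"xyz": [0, 0, -1], "rotation": [0, 0, 0], "gripper": 226},
    {"xyz": [0, 0, -1], "rotation": [0, 0, 0], "gripper": 226},
    {"xyz": [0, 0, -1], "rotation": [0, 0, 0], "gripper": 226},
    {"xyz": [0, 0, -1], "rotation": [0, 0, 0], "gripper": 226},
    {"xyz": [0, 0, -1], "rotation": [0, 0, 0], "gripper": 226},
    {"xyz": [-1, 0, -1], "rotation": [0, 0, 0], "gripper": 226},
    {"xyz": [-1, 0, -1], "rotation": [0, 0, 0], "gripper": 226},
    {"xyz": [-1, 0, 0], "rotation": [0, 0, 0], "gripper": 226},
    {"xyz": [-1, 0, 0], "rotation": [0, 0, 0], "gripper": 226},
    {"xyz": [0, 0, 0], "rotation": [0, 0, 0], "gripper": 226},
  ],
)

```text
time_s: 15.05
tcp_pos: [598.3, -100.2, 244.9]
tcp_rot: [179.9, 0.3, 88.7]
wrist_force: [0.3, -0.8, -0.2]
gripper_width: 9.8
```

```bash
python3 - <<'E'
from m import *
f=manip.grab_frame("wrist");s=manip.get_state();t=s["tcp_pos"];print(t.round(1),s["wrist_force"].round(1),s["time_s"])
f=manip.grab_frame("wrist");discs(f,"wrist");cv2.imwrite("pics/w12.png",f["img"][:,:,::-1])
f=manip.grab_frame("scene");discs(f,"scene");cv2.imwrite("pics/s12.png",f["img"][:,:,::-1])
f=manip.grab_frame("top");discs(f,"top")
E
```

```text
[598.3 -96.8 244.4] [-0.   0.   0.5] 15.1
wrist pale px [141.1 264.8] c [ 464.  -218.1] R 32.1 res 1.8
wrist pale px [367.1 209. ] c [ 727.9 -153.6] R 32.8 res 0.3
wrist pale px [353.2 113. ] c [705.1 -67.8] R 36.2 res 10.2
wrist pale px [151.2 113.9] c [496.1 -52. ] R 30.5 res 12.8
wrist pale px [411.7 113.5] c [765.4 -48.2] R 7.4 res 0.3
wrist pale px [253.3  11. ] c [600.7  55. ] R 28.0 res 9.1
wrist green px [251.4  26.6] c [602.1  68.4] R 51.5 res 8.3
scene pale px [268.6 259. ] c [ 733.8 -158.2] R 31.9 res 1.1
scene pale px [201.4 213.9] c [ 467.7 -224.4] R 31.9 res 0.9
scene pale px [341.  209.1] c [757.2 139.7] R 29.8 res 2.1
scene pale px [293.6 191. ] c [602.4  68.2] R 36.3 res 3.7
scene pale px [278.3 150.3] c [443.1 139.9] R 31.1 res 4.4
scene pale px [397.  203.2] c [530.6 197.2] R 578.5 res 102.0
scene green px [296.  192.5] c [604.3  76.2] R 60.8 res 1.3
top pale px [202.6 223.1] c [448.7 147.2] R 41.0 res 1.3
top pale px [226.8 172.6] c [601.8  76.6] R 45.5 res 1.0
top pale px [310.6 152.1] c [ 654.3 -182.5] R 127.8 res 35.7
top pale px [205.2 119.2] c [769.4 147.5] R 44.6 res 3.6
top pale px [210.   72.8] c [159.   24.6] R 914.5 res 86.8
top green px [314.7 213.8] c [ 420.8 -206.9] R 83.9 res 7.4
top green px [226.9 173. ] c [603.4  76.6] R 60.9 res 0.9
```

View pics/w12.png

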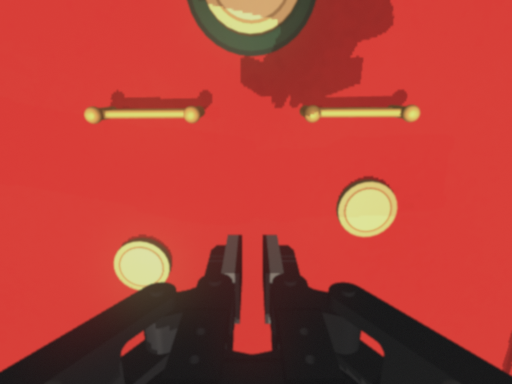

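View pics/s12.png

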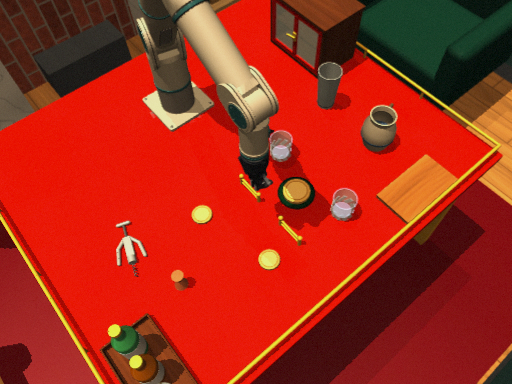

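The top camera puts the coaster at (601.8, 76.6) and the pad at (603.4, 76.6). The scene picture shows the coaster on the pad at (296,191), all bystanders in place and the hand raised clear. I'm letting it settle, then handing in.

arm_command(
  series=[
    {"xyz": [0, 0, 0], "rotation": [0, 0, 0], "gripper": 226},
    {"xyz": [0, 0, 0], "rotation": [0, 0, 0], "gripper": 226},
    {"xyz": [0, 0, 0], "rotation": [0, 0, 0], "gripper": 226},
  ],
)

```text
time_s: 15.5
tcp_pos: [599.0, -90.9, 243.3]
tcp_rot: [-180.0, -0.0, 89.3]
wrist_force: [0.7, -0.8, -0.1]
gripper_width: 10.3
```

```bash
python3 -c "
from bench import manip
print(manip.finish_job())"
```

```text
the job is handed in; nothing more can be done
None
```

I pushed the 94 mm coaster (the middle, larger disc) through the opening with the two fingertips straddling its back edge, and it now lies wholly on the leather pad. I handed the job in at about 15.5 s of the 51 s allowed; no verdict was reported.

- **On the way:** the coaster stayed centred in the opening to within about 1 mm. The wrist force read no more than about 2 N after each push. Partway through I narrowed the fingers twice, because the gripper's knuckles would have come too close to the posts.
- **Final position:** the top camera puts the coaster about 1.6 mm from the pad's centre.
- **Disagreement:** the scene camera's fit put the coaster about 8 mm short of the pad's centre, and the wrist camera's fit also read short. In both pictures the coaster was shaded or cut off, so I relied on the top view. The scene camera's 8 mm would still be inside the 20 mm limit.
- **Bystanders:** the tumblers measured the same as at the start. I checked the tin, jug, corkscrew and jigger only by eye in the last scene picture, where they look unmoved.
- **Hand:** it was raised to about 243 mm and touching nothing.

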